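# Incubator stack onto warming blocks

## Robot

A 6-joint arm with a two-finger parallel gripper is mounted at the origin on the work surface. World frame = base frame: x ahead of the robot, y to its left, z up, the work surface at z = 0. Lengths are in mm, angles in rad, forces in N, time in s.
With the tool pointing down it reaches from about 275 to 875 mm from the base axis. Payload 12.5 kg.
Tool frame: the origin (TCP) lies between the finger pads; the fingertips stand 25 mm ahead of it and the grasp point (between the pads) lies 6 mm ahead of it (tip_extent is the distance from the TCP to the fingertips, in mm); z points along the fingers, y is the line along which they close (so a half turn about z gives the same grasp; the last joint's range is limited). The gripper opens to 85 mm and grips with 20 to 120 N. Pads are 22 mm wide; open, the fingers measure 114 mm over their backs; the gripper's body (76 mm by 85 mm) begins 54 mm behind the grasp point. The pads swing forward as they close: fully open they stand 13 mm farther back than shut.
Start: joints at [1.264, 0.351, 1.652, -0, 1.139, -0.085], TCP at [120.961, 536.519, 222.99] pointing down, gripper open.
Joint ranges: [-2.75, 2.75], [-0.79, 2.1], [0.01, 2.65], [-1.57, 4.71], [0.07, 3.14], [-2.87, 2.87]. Speed limits (rad/s): [2.22, 2.22, 2.79, 3.14, 3.14, 3.14].

## Interface

Orientations are given as a unit quaternion [w, x, y, z].
In Python, from cell import * gives the robot as it stands.
- The arm moves only by the shell command python3 -m crank 'ROWS' [FORCE]. ROWS is JSON, a list of rows, each an object of numbers: "ax", "ay", "az": the turn, a rotation vector about the tool's x, y, z in rad; "tx", "ty", "tz": the shift along the tool's x, y, z in mm; "gripper": the opening, from 0 (shut) to 1 (fully open). In form: [{"ax": .., "ay": .., "az": .., "tx": .., "ty": .., "tz": .., "gripper": ..}, ...]. A call has 1 to 5 rows; each row shifts and turns the commanded pose from where the row before left it, along the tool's axes as they then stand; what a row does not reach is not made up. A row lasts 1/8 s, in which the tool goes at most 62.5 mm and 10.7 degrees, less where a joint would pass 70% of its speed; a pose out of reach is approached as far as the arm can. A call with a gripper value outside its range is refused whole. The fingers move at their own pace and stop on an object; FORCE is the grip in N (left out, the last holds). Time passes only in rows, so rows that do not move let the fingers close. It gives the time, the measured TCP pose, the force, the opening and the grip force at its end, in the units of the state.
- get_state(): the state, without advancing time (a new reading comes with each control period).
- camera(name): name is "scene" or "top"; returns (picture, depth): 400x640x3 uint8, blue, green, red; 400x640 float32, mm along the optical axis (not along the pixel's ray), 0 where there is no reading.
- camera_info(name): a dict with "intrinsics" (3x3 intrinsics, pixels), "R" (3x3) and "t" (3): a world point X has camera coordinates R X + t. Camera axes: x right, y down, z forward; pixel columns grow to the right and rows downward; lengths in mm; the calibration is good to about 2 mm. A picture is of the moment at which its call begins. camera_info takes no time and is no camera call.
- close_job(): hands the job in; it is judged then, once.
Trained networks look in the newest picture that a camera, given by its name, has taken for a name from the list of things; names that differ only in an ending like _2 or _b are one class to them, and where a whole thing is asked for, a point or a joint stands for the part that bears it (a point fixed in the world has none). Each returns a list of dicts, best first, with "score" (0 to 1); they miss things now and then, are a little off and sometimes report something else, mostly with a low value. They report only what shows in the picture. A call takes as long as a camera call.
- spot_in(camera, target): "rect" ([left, top, right, bottom] in pixels, round what is visible of it).
- place_of(camera, target): "at" ([column, row] in pixels: a listed point, or the origin of a listed thing).
The state is a dict: "clock": time; "joint_positions": joint angles; "dq": joint speeds; "joint_efforts": joint torques, N m; "ee_pos": TCP position; "orientation": TCP orientation; "wrist_force": force on the tool from outside, world axes, zero at the start; "moment": the same for the moment, N m; "opening": finger opening in mm; "finger_force": force on a finger pad.
Only numpy, scipy, OpenCV 4.12 (cv2) and the standard library are available. Lean on these libraries where they do the work, as an engineer would, in place of code of your own. Each camera call takes 0.05 s, during which the arm holds its last target. There are 200 camera calls.

## Task

The culture vessels have just come out of the incubator in one stack: take it apart from the top down, one vessel at a time, and stand each flat and upright on the floor of the well made for it in the black warming blocks - the screw-cap jar in the narrow deep well, the small dish in the small shallow round well, the large dish in the large round well, the four-well plate in the square well. Carry every vessel level and set it down rather than letting it drop. Do not push or knock over the beaker and the glass bottle standing nearby.

Things in the scene. Friction and masses are not known exactly. Their poses are not given: they have to be found in the camera images.
- jar: squat amber jar with white screw cap, plain cylinder 28 mm across, 32 mm high, about 35 g; top of the stack. Origin: centre of its underside; z up
- small_dish: small round lidded culture dish of pale clear plastic, 39 mm across the lid, 13 mm high (lid skirt from 4 mm up, base 3 mm narrower), about 20 g; under the jar. Origin: centre of its underside; z up
- large_dish: large round lidded culture dish of pale clear plastic, 58 mm across the lid, 15 mm high (lid skirt from 4 mm up, base 3 mm narrower), about 35 g; under the small dish. Origin: centre of its underside; z up
- plate: square lidded four-well plate of pale clear plastic, 66 x 66 mm across the lid, 17 mm high (lid skirt from 5 mm up, base 2 mm narrower), about 55 g; bottom of the stack, standing on the bench. Origin: centre of its underside; z up, x and y along its sides. The stacked vessels rest loosely on one another's flat lids, up to 2 mm off-centre
- jar_block: fixed black-anodised aluminium warming block, 64 x 64 mm and 18 mm high, with one round well in its top, 44 mm across, 10 mm deep; the well is central, its flat floor, bright bare metal, lies 8 mm above the bench. Origin: centre of the block's underside, on the bench; z up, x and y along the block's sides. The jar's place
- small_block: fixed black-anodised aluminium warming block, 76 x 76 mm and 18 mm high, with one round well in its top, 55 mm across, 4 mm deep; the well is central, its flat floor, bright bare metal, lies 14 mm above the bench. Origin: centre of the block's underside, on the bench; z up, x and y along the block's sides. The small dish's place
- large_block: fixed black-anodised aluminium warming block, 94 x 94 mm and 18 mm high, with one round well in its top, 74 mm across, 4 mm deep; the well is central, its flat floor, bright bare metal, lies 14 mm above the bench. Origin: centre of the block's underside, on the bench; z up, x and y along the block's sides. The large dish's place
- square_block: fixed black-anodised aluminium warming block, 104 x 104 mm and 18 mm high, with one square well in its top, 82 x 82 mm with its sides along the block's, 4 mm deep; the well is central, its flat floor, bright bare metal, lies 14 mm above the bench. Origin: centre of the block's underside, on the bench; z up, x and y along the block's sides. The four-well plate's place
- beaker: empty clear glass beaker, 42 mm across (45 at the rim), 58 mm high, loose on the bench among the blocks; not to be disturbed. Origin: centre of its underside
- bottle: closed glass bottle with blue cap and paper label, 50 mm across, 100 mm high, loose on the bench; not to be disturbed. Origin: centre of its underside

How it is judged (in metres and radians):
On the way, in this order (a step that is already met when the one before it is completed fails the run):
1. the jar stands in its own well and is released (horizontal distance between jar and jar_block below 0.01 m and z of jar in the frame of jar_block between 0.006 and 0.01 m and angle between jar's own z axis and vertical below 0.06 rad and contact force between jar and the fingers below 0.05 N), for 0.2 s.
2. the small dish stands in its own well and is released (horizontal distance between small_dish and small_block below 0.01 m and z of small_dish in the frame of small_block between 0.012 and 0.016 m and angle between small_dish's own z axis and vertical below 0.06 rad and contact force between small_dish and the fingers below 0.05 N), for 0.2 s.
3. the large dish stands in its own well and is released (horizontal distance between large_dish and large_block below 0.01 m and z of large_dish in the frame of large_block between 0.012 and 0.016 m and angle between large_dish's own z axis and vertical below 0.06 rad and contact force between large_dish and the fingers below 0.05 N), for 0.2 s.
4. the square four-well plate stands in its own well and is released (horizontal distance between plate and square_block below 0.013 m and z of plate in the frame of square_block between 0.012 and 0.016 m and angle between plate's own z axis and vertical below 0.06 rad and contact force between plate and the fingers below 0.05 N), for 0.2 s.
At the end, for the whole second after the job is handed in: every vessel stands flat (within 2 mm of its well's floor, tilted less than 0.06 rad), upright, at rest and released in its own well: jar, small dish and large dish within 10 mm of the well's centre, the four-well plate within 13 mm (all of step 1 and all of step 2 and all of step 3 and all of step 4 and linear speed of each of jar, small_dish, large_dish, plate below 0.02 m/s); the robot touches nothing.
It fails at once if a vessel is tipped (by more than 0.35 rad) (angle between any of jar, small_dish, large_dish, plate's own z axis and vertical above 0.35 rad).
It fails at once if a vessel is dropped (falls freely by more than about 13 mm) ((linear speed of jar above 0.5 m/s and contact force between jar and anything else below 0.02 N) or (linear speed of small_dish above 0.5 m/s and contact force between small_dish and anything else below 0.02 N) or (linear speed of large_dish above 0.5 m/s and contact force between large_dish and anything else below 0.02 N) or (linear speed of plate above 0.5 m/s and contact force between plate and anything else below 0.02 N)).
It fails at once if the beaker is pushed (more than 25 mm) or knocked over (distance of beaker from where it was at the start of the episode above 0.025 m or angle between beaker's own z axis and vertical above 0.4 rad).
It fails at once if the bottle is pushed (more than 25 mm) or knocked over (distance of bottle from where it was at the start of the episode above 0.025 m or angle between bottle's own z axis and vertical above 0.4 rad).
It also fails if it takes over 104 s, if anything falls off the work surface, if the arm or the gripper's body presses on something with over 40 N, if the wrist force passes 120 N, or if a joint passes its speed limit or range.

## Working session

There is one attempt and no reset: what is moved stays moved. The work goes in short steps, Python scripts to look and compute and a shell command to move; the robot and the scene stay as the last step left them, time stands still between calls to the robot, and variables do not carry over. Pictures are saved under pics/ and viewed, at most 17 in all, crops included, and the job is handed in when it is done.

```bash
ls; mkdir -p pics; python3 - <<'E'
from cell import *
import cv2,numpy as np
s=get_state();print(s)
for c in("top","scene"):
    p,d=camera(c);cv2.imwrite(f"pics/{c}0.png",p);np.save(f"{c}0.npy",d)
    i=camera_info(c);print(c,i)
    for n in["jar","small_dish","large_dish","plate","jar_block","small_block","large_block","square_block","beaker","bottle"]:
        print(n,[(round(r["score"],2),np.round(r["at"])) for r in place_of(c,n)[:2]])
E
```

```text
pics
{'clock': 0.0, 'joint_positions': array([ 1.26443257e+00,  3.51268357e-01,  1.65242271e+00,  1.68992056e-05,
        1.13908960e+00, -8.46142435e-02]), 'dq': array([-0.00142484,  0.00074611,  0.00071522, -0.00132436, -0.00061586,
       -0.00021225]), 'joint_efforts': array([-1.03587761e-03, -5.06112671e+01, -2.91395402e+01, -1.26209757e-04,
        4.63188902e-03, -7.23710150e-05]), 'ee_pos': array([120.84153808, 536.21452961, 222.44135765]), 'orientation': array([-1.22909057e-04,  1.10651228e-01,  9.93859121e-01, -5.81198924e-04]), 'wrist_force': array([-0.11571983,  0.52237065, -0.00175083]), 'moment': array([-0.02204726, -0.03845047, -0.01658824]), 'finger_force': 0.0, 'opening': 85.23224694322434}
top {'intrinsics': array([[385.94189623,   0.        , 319.5338884 ],
       [  0.        , 385.94189623, 193.95401883],
       [  0.        ,   0.        ,   1.        ]]), 'R': array([[ 0.0157928 , -0.99844023,  0.05355084],
       [-0.99204248, -0.02233725, -0.12390626],
       [ 0.12490917, -0.05116788, -0.99084789]]), 't': array([-26.1272698 , 570.40599087, 668.24469826])}
ja
[... 585 characters left out ...]
84299607,  0.5375289 , -0.02050135],
       [ 0.39155452, -0.6393081 , -0.66179318],
       [-0.36883964,  0.54986165, -0.74940609]]), 't': array([-494.97759751, -188.31741122, 1176.38352629])}
jar [(0.7, array([332., 215.])), (0.25, array([245., 199.]))]
small_dish [(0.46, array([335., 220.]))]
large_dish [(0.7, array([330., 217.])), (0.56, array([333., 230.]))]
plate [(0.74, array([332., 230.]))]
jar_block [(0.91, array([240., 328.]))]
small_block [(0.91, array([220., 248.])), (0.24, array([299., 157.]))]
large_block [(0.88, array([390., 159.]))]
square_block [(0.82, array([297., 154.]))]
beaker [(0.66, array([332., 217.])), (0.63, array([245., 195.]))]
bottle [(0.73, array([406., 215.]))]
```

View pics/top0.png

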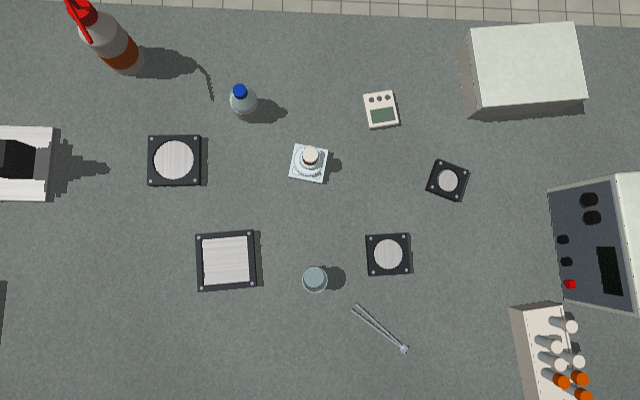

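View pics/scene0.png

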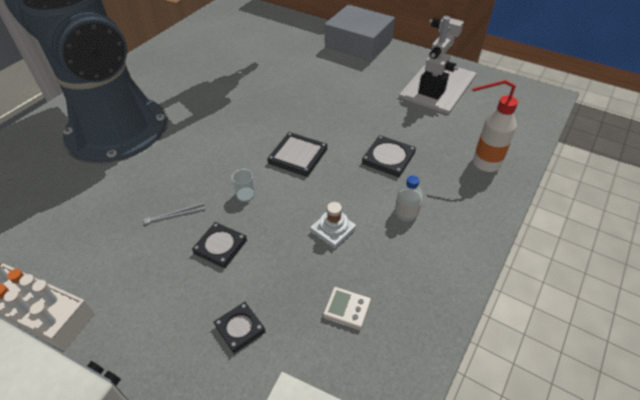

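The top view shows the stack at about (309,160), with the jar cap at (311,155). The wells are: large (174,160), square (226,261), small (388,254) and jar (447,181). The beaker is at (315,280) and the bottle at (242,100). The scene view agrees.

```bash
cat > h.py <<'E'
from cell import *
import cv2,numpy as np
from scipy.spatial.transform import Rotation as Ro
def w(c,px,z):
    i=camera_info(c);K,R,t=map(np.array,(i["intrinsics"],i["R"],i["t"]))
    px=np.atleast_2d(np.float64(px));r=(R.T@np.linalg.inv(K)@np.c_[px,np.ones(len(px))].T).T
    o=-R.T@t;return (o+r*((z-o[2])/r[:,2])[:,None])[:,:2]
def tool():
    s=get_state();q=np.array(s["orientation"]);return s,Ro.from_quat(np.r_[q[1:],q[0]])
def go(x,y,z,yaw=None):
    """print shift in tool axes to reach TCP xyz; yaw = world angle of closing line"""
    s,R=tool();d=np.array([x,y,z])-s["ee_pos"];print("clock",s["clock"],"tcp",np.round(s["ee_pos"],1),"shift",np.round(R.inv().apply(d),1))
    yv=R.as_matrix()[:,1];a=np.arctan2(yv[1],yv[0]);print("closing yaw",round(a,3),"tilt",np.round(R.as_matrix()[2],3))
    if yaw is not None: print("az",round(-((yaw-a+np.pi/2)%np.pi-np.pi/2),3))
def blob(img,uv,r,thr):
    u,v=map(int,uv);g=cv2.cvtColor(img,cv2.COLOR_BGR2GRAY);m=np.zeros_like(g);m[v-r:v+r,u-r:u+r]=(g[v-r:v+r,u-r:u+r]>thr)*255
    cs=cv2.findContours(m,0,cv2.CHAIN_APPROX_NONE)[0];return max(cs,key=cv2.contourArea)
E
python3 - <<'E'
from h import *
for c,L in(("top",[("jar_block",447,181,18,13),("small_block",388,254,20,16),("large_block",174,160,24,16),("square_block",226,261,29,16)]),
 ("scene",[("jar_block",239,327,17,13),("small_block",219,243,17,16),("large_block",389,154,17,16),("square_block",300,153,20,16)])):
    img=cv2.imread(f"pics/{c}0.png")
    for n,u,v,r,z in L:
        g=cv2.cvtColor(img,cv2.COLOR_BGR2GRAY);k=blob(img,(u,v),r,105)
        P=np.float32(w(c,k[:,0],z));(cx,cy),sz,a=cv2.minAreaRect(P);M=cv2.moments(P);print(c,n,np.round([cx,cy,*sz,a],1),np.round([M["m10"]/M["m00"],M["m01"]/M["m00"]],1))
img=cv2.imread("pics/top0.png");cv2.imwrite("pics/crop.png",cv2.resize(np.hstack([img[125:200,270:350],cv2.imread("pics/scene0.png")[190:265,290:370]]),None,fx=5,fy=5,interpolation=2))
print("beaker",w("top",[315,280],30),"bottle",w("top",[244,108],20),"stack approx",w("top",[311,155],77),w("scene",[334,209],77))
d=np.load("top0.npy");print(d[155,311],d[170,295])
go(0,0,0)
E
```

```text
top jar_block [ 606.4 -264.2   35.4   39.7   88.7] [ 606.1 -263.4]
top small_block [ 464.7 -145.5   53.4   52.7    0.7] [ 464.4 -145. ]
top large_block [632.2 257.1  73.1  71.7  20.9] [631.9 256.9]
top square_block [448.9 152.9  83.   81.1   6. ] [449.1 152.8]
scene jar_block [ 605.8 -266.    40.5   35.1   32. ] [ 605.5 -266.4]
scene small_block [ 462.8 -147.3   55.1   51.    31.6] [ 462.6 -147.3]
scene large_block [631.4 255.   73.6  71.   31.2] [631.  254.9]
scene square_block [449.6 149.9  85.5  84.3   6.3] [449.1 151.8]
beaker [[416.16028739  -9.84611816]] bottle [[734.21302614 130.29212173]] stack approx [[633.5630425    2.84207374]] [[636.75496781  -1.44343632]]
670.6912 727.2671
clock 1.1 tcp [121.  536.5 223. ] shift [  -0. -550.  223.]
closing yaw 1.349 tilt [ 0.  0. -1.]
```

View pics/crop.png

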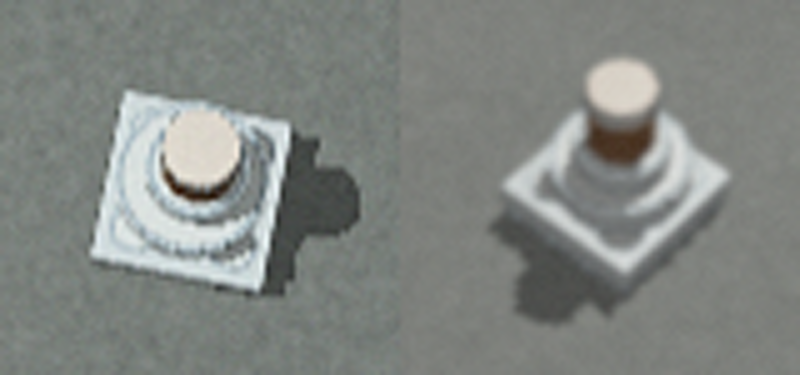

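The crop shows the jar cap centre at top pixel (310.2,155) and scene pixel (334.4,207.6). The plate corners in the top view are at about (295.4,143), (328.2,150), (323,183.4) and (288.6,176).

```bash
python3 - <<'E'
from h import *
P=w("top",np.array([[127,90],[291,125],[265,292],[93,255]])/5+[270,125],17);print(P.round(1),P.mean(0),cv2.minAreaRect(np.float32(P)))
P=w("scene",np.array([[105,185],[225,275],[328,178]])/5+[290,190],17);print(P.round(1),(P[0]+P[2])/2)
print("jar",w("top",[310.2,155],77),w("scene",[334.4,207.6],77))
go(634,1,200)
E
```

```text
[[669.8  31.3]
 [658.  -31.4]
 [593.4 -22.4]
 [605.9  42.5]] [631.75471868   5.00132545] ((631.5796508789062, 4.433879852294922), (66.88818359375, 65.11793518066406), 79.33456420898438)
[[596.1 -21.4]
 [659.6 -34.5]
 [670.1  28.3]] [633.12197359   3.43746338]
jar [[633.52399906   4.23254968]] [[635.60511246   1.96270834]]
clock 1.1 tcp [121.  536.5 223. ] shift [-618.3 -409.5   23. ]
closing yaw 1.349 tilt [ 0.  0. -1.]
```

```bash
python3 -m crank '[{"tx":-40,"ty":-31.5},{"tx":-40,"ty":-31.5},{"tx":-40,"ty":-31.5},{"tx":-40,"ty":-31.5},{"tx":-40,"ty":-31.5}]' 30; python3 -m crank '[{"tx":-40,"ty":-31.5},{"tx":-40,"ty":-31.5},{"tx":-40,"ty":-31.5},{"tx":-40,"ty":-31.5},{"tx":-40,"ty":-31.5}]'; python3 -m crank '[{"tx":-40,"ty":-31.5},{"tx":-40,"ty":-31.5},{"tx":-40,"ty":-31.5},{"az":-0.036,"gripper":0.33,"tz":50},{"tz":50}]'; python3 -c "
from h import *
go(540,20,40,1.385)"
```

```text
clock 1.1 tcp [121.  536.5 223. ] shift [-522.4 -411.7  183. ]
closing yaw 1.349 tilt [ 0.  0. -1.]
az -0.036invalid input
invalid input
invalid input
```

```bash
python3 -m crank '[{"ax":0,"ay":0,"az":0,"tx":-40,"ty":-31.5,"tz":0,"gripper":1},{"ax":0,"ay":0,"az":0,"tx":-40,"ty":-31.5,"tz":0,"gripper":1},{"ax":0,"ay":0,"az":0,"tx":-40,"ty":-31.5,"tz":0,"gripper":1},{"ax":0,"ay":0,"az":0,"tx":-40,"ty":-31.5,"tz":0,"gripper":1},{"ax":0,"ay":0,"az":0,"tx":-40,"ty":-31.5,"tz":0,"gripper":1}]' 30
```

```text
clock: 1.72
ee_pos: [282.3, 337.6, 223.2]
orientation: [0.0, 0.111, 0.994, 0.0]
wrist_force: [0.4, 0.3, 0.5]
opening: 85.4
finger_force: 0.0
```

```bash
python3 -m crank '[{"ax":0,"ay":0,"az":0,"tx":-40,"ty":-31.5,"tz":0,"gripper":1},{"ax":0,"ay":0,"az":0,"tx":-40,"ty":-31.5,"tz":0,"gripper":1},{"ax":0,"ay":0,"az":0,"tx":-40,"ty":-31.5,"tz":0,"gripper":1},{"ax":0,"ay":0,"az":0,"tx":-40,"ty":-31.5,"tz":0,"gripper":1},{"ax":0,"ay":0,"az":0,"tx":-40,"ty":-31.5,"tz":0,"gripper":1}]' 30 | head -2
python3 -m crank '[{"ax":0,"ay":0,"az":-0.036,"tx":-40,"ty":-31.5,"tz":0,"gripper":0.33},{"ax":0,"ay":0,"az":0,"tx":-40,"ty":-31.5,"tz":0,"gripper":0.33},{"ax":0,"ay":0,"az":0,"tx":-40,"ty":-31.5,"tz":0,"gripper":0.33},{"ax":0,"ay":0,"az":0,"tx":0,"ty":0,"tz":60,"gripper":0.33},{"ax":0,"ay":0,"az":0,"tx":0,"ty":0,"tz":60,"gripper":0.33}]'
python3 -m crank '[{"ax":0,"ay":0,"az":0,"tx":0,"ty":0,"tz":50,"gripper":0.33},{"ax":0,"ay":0,"az":0,"tx":0,"ty":0,"tz":15,"gripper":0.33},{"ax":0,"ay":0,"az":0,"tx":0,"ty":0,"tz":5,"gripper":0.33},{"ax":0,"ay":0,"az":0,"tx":0,"ty":0,"tz":0,"gripper":0.33}]'
```

```text
clock: 2.35
ee_pos: [442.8, 139.8, 223.2]
clock: 2.98
ee_pos: [541.5, 24.4, 101.8]
orientation: [0.001, 0.093, 0.996, 0.0]
wrist_force: [0.5, 0.6, -0.6]
opening: 28.1
finger_force: 0.0
clock: 3.48
ee_pos: [541.9, 25.0, 34.4]
orientation: [0.001, 0.093, 0.996, 0.0]
wrist_force: [0.2, -0.7, 0.6]
opening: 28.1
finger_force: 0.0
```

```bash
for k in 1 2 3; do :; done
python3 -m crank '[{"ax":0,"ay":0,"az":0,"tx":0,"ty":0,"tz":5,"gripper":0.33},{"ax":0,"ay":0,"az":0,"tx":0,"ty":0,"tz":2,"gripper":0.33},{"ax":0,"ay":0,"az":0,"tx":0,"ty":0,"tz":0,"gripper":0.33}]' | grep -E "ee_|wrist"
python3 -m crank '[{"ax":0,"ay":0,"az":0,"tx":0,"ty":0,"tz":1,"gripper":0.33},{"ax":0,"ay":0,"az":0,"tx":0,"ty":0,"tz":0,"gripper":0.33}]' | grep -E "ee_|wrist"
python3 -m crank '[{"ax":0,"ay":0,"az":0,"tx":0,"ty":0,"tz":1,"gripper":0.33},{"ax":0,"ay":0,"az":0,"tx":0,"ty":0,"tz":0,"gripper":0.33}]' | grep -E "ee_|wrist"
```

```text
ee_pos: [541.0, 25.0, 26.1]
wrist_force: [0.4, -0.0, 0.4]
ee_pos: [541.0, 25.0, 25.0]
wrist_force: [0.3, -0.0, -0.2]
ee_pos: [540.9, 25.0, 23.9]
wrist_force: [0.2, 0.3, -0.1]
```

```bash

python3 -m crank '[{"ax":0,"ay":0,"az":0,"tx":0,"ty":0,"tz":1,"gripper":0.33},{"ax":0,"ay":0,"az":0,"tx":0,"ty":0,"tz":0,"gripper":0.33}]' | grep -E "ee_|wrist"
python3 -m crank '[{"ax":0,"ay":0,"az":0,"tx":0,"ty":0,"tz":1,"gripper":0.33},{"ax":0,"ay":0,"az":0,"tx":0,"ty":0,"tz":0,"gripper":0.33}]' | grep -E "ee_|wrist"
python3 -m crank '[{"ax":0,"ay":0,"az":0,"tx":0,"ty":0,"tz":1,"gripper":0.33},{"ax":0,"ay":0,"az":0,"tx":0,"ty":0,"tz":0,"gripper":0.33}]' | grep -E "ee_|wrist"
```

```text
ee_pos: [540.9, 25.0, 22.9]
wrist_force: [-0.3, -0.6, -0.4]
ee_pos: [540.9, 25.0, 21.9]
wrist_force: [0.0, -0.1, -0.4]
ee_pos: [540.9, 25.0, 20.9]
wrist_force: [0.4, 0.4, 0.2]
```

```bash
python3 - <<'E'
from h import *
p,d=camera("scene");i=camera_info("scene")
K,R,t=map(np.array,(i["intrinsics"],i["R"],i["t"]));q=K@(R@np.array([541,25,20])+t);u,v=(q[:2]/q[2]).astype(int);print(u,v)
cv2.imwrite("pics/tip.png",cv2.resize(p[v-60:v+40,u-60:u+60],None,fx=5,fy=5))
E
```

```text
300 200
```

View pics/tip.png

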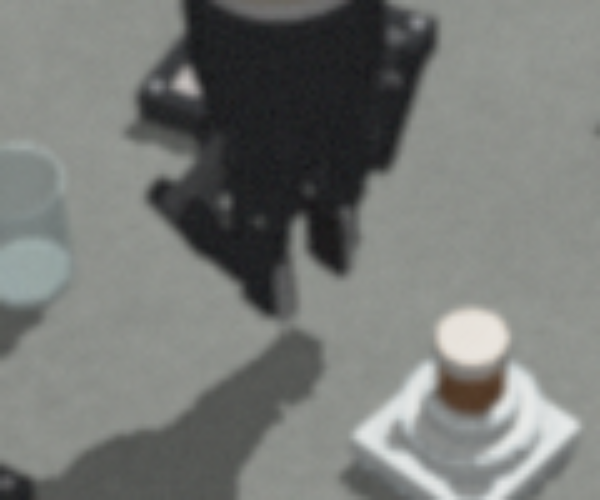

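The fingertips at crop (275,315) are still slightly above the bench, with a small gap to their shadow.

```bash

python3 -m crank '[{"ax":0,"ay":0,"az":0,"tx":0,"ty":0,"tz":1,"gripper":0.33},{"ax":0,"ay":0,"az":0,"tx":0,"ty":0,"tz":0,"gripper":0.33}]' | grep -E "ee_|wrist"
python3 -m crank '[{"ax":0,"ay":0,"az":0,"tx":0,"ty":0,"tz":1,"gripper":0.33},{"ax":0,"ay":0,"az":0,"tx":0,"ty":0,"tz":0,"gripper":0.33}]' | grep -E "ee_|wrist"
python3 -m crank '[{"ax":0,"ay":0,"az":0,"tx":0,"ty":0,"tz":1,"gripper":0.33},{"ax":0,"ay":0,"az":0,"tx":0,"ty":0,"tz":0,"gripper":0.33}]' | grep -E "ee_|wrist"
python3 -m crank '[{"ax":0,"ay":0,"az":0,"tx":0,"ty":0,"tz":1,"gripper":0.33},{"ax":0,"ay":0,"az":0,"tx":0,"ty":0,"tz":0,"gripper":0.33}]' | grep -E "ee_|wrist"
```

```text
ee_pos: [540.9, 25.0, 19.9]
wrist_force: [-0.5, 0.2, -0.2]
ee_pos: [540.9, 25.0, 18.9]
wrist_force: [-1.2, -0.5, 0.3]
ee_pos: [540.9, 25.0, 17.9]
wrist_force: [-0.3, 0.4, 0.1]
ee_pos: [540.9, 25.0, 16.9]
wrist_force: [0.3, -0.5, -0.1]
```

```bash

python3 -m crank '[{"ax":0,"ay":0,"az":0,"tx":0,"ty":0,"tz":1,"gripper":0.33},{"ax":0,"ay":0,"az":0,"tx":0,"ty":0,"tz":0,"gripper":0.33}]' | grep -E "ee_|wrist"
python3 -m crank '[{"ax":0,"ay":0,"az":0,"tx":0,"ty":0,"tz":1,"gripper":0.33},{"ax":0,"ay":0,"az":0,"tx":0,"ty":0,"tz":0,"gripper":0.33}]' | grep -E "ee_|wrist"
python3 - <<'E'
from h import *
p,d=camera("scene");u,v=300,200
cv2.imwrite("pics/tip2.png",cv2.resize(p[v-40:v+40,u-40:u+40],None,fx=7,fy=7,interpolation=2))
E
```

```text
ee_pos: [540.9, 25.0, 15.9]
wrist_force: [-0.2, -0.1, -0.4]
ee_pos: [540.9, 25.0, 14.9]
wrist_force: [0.2, 0.1, -0.3]
```

View pics/tip2.png

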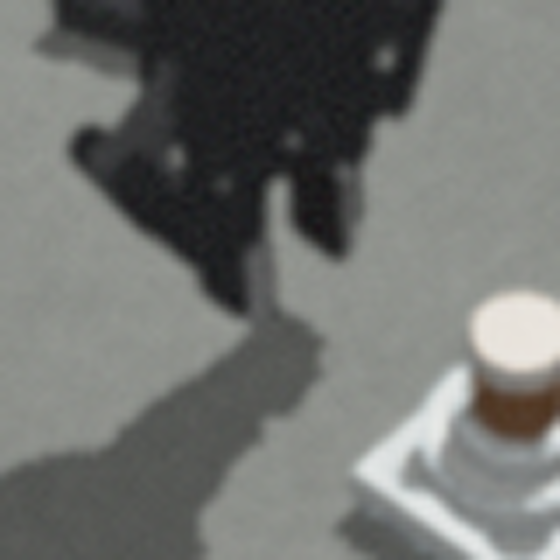

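The tips at (245,315) now almost meet their shadow, so contact should be within a few mm.

```bash

python3 -m crank '[{"ax":0,"ay":0,"az":0,"tx":0,"ty":0,"tz":1,"gripper":0.33},{"ax":0,"ay":0,"az":0,"tx":0,"ty":0,"tz":0,"gripper":0.33}]' | grep -E "ee_|wrist"
python3 -m crank '[{"ax":0,"ay":0,"az":0,"tx":0,"ty":0,"tz":1,"gripper":0.33},{"ax":0,"ay":0,"az":0,"tx":0,"ty":0,"tz":0,"gripper":0.33}]' | grep -E "ee_|wrist"
python3 -m crank '[{"ax":0,"ay":0,"az":0,"tx":0,"ty":0,"tz":1,"gripper":0.33},{"ax":0,"ay":0,"az":0,"tx":0,"ty":0,"tz":0,"gripper":0.33}]' | grep -E "ee_|wrist"
```

```text
ee_pos: [540.9, 25.0, 13.9]
wrist_force: [-0.0, -0.6, 1.0]
ee_pos: [540.9, 25.0, 12.9]
wrist_force: [-0.3, 0.2, 0.2]
ee_pos: [540.9, 25.0, 11.9]
wrist_force: [-0.8, -0.9, -0.4]
```

```bash

python3 -m crank '[{"ax":0,"ay":0,"az":0,"tx":0,"ty":0,"tz":1,"gripper":0.33},{"ax":0,"ay":0,"az":0,"tx":0,"ty":0,"tz":0,"gripper":0.33}]' | grep -E "ee_|wrist"
python3 -m crank '[{"ax":0,"ay":0,"az":0,"tx":0,"ty":0,"tz":1,"gripper":0.33},{"ax":0,"ay":0,"az":0,"tx":0,"ty":0,"tz":0,"gripper":0.33}]' | grep -E "ee_|wrist"
python3 -m crank '[{"ax":0,"ay":0,"az":0,"tx":0,"ty":0,"tz":1,"gripper":0.33},{"ax":0,"ay":0,"az":0,"tx":0,"ty":0,"tz":0,"gripper":0.33}]' | grep -E "ee_|wrist|open"
```

```text
ee_pos: [540.9, 25.0, 10.9]
wrist_force: [0.3, 0.3, 0.1]
ee_pos: [540.9, 25.0, 9.9]
wrist_force: [0.1, 0.4, -0.4]
ee_pos: [540.9, 25.0, 8.9]
wrist_force: [-0.1, -0.0, -0.5]
opening: 28.2
```

```bash
python3 - <<'E'
from h import *
c="scene";p,d=camera(c);i=camera_info(c);K,R,t=map(np.array,(i["intrinsics"],i["R"],i["t"]))
v,u=np.mgrid[0:400,0:640];C=(np.linalg.inv(K)@np.stack([u.ravel(),v.ravel(),np.ones(u.size)]))*d.ravel()
X=((R.T@(C-t[:,None])).T).reshape(400,640,3)
for r in range(180,222,3): print(r,[f"{int(X[r,cc,0])},{int(X[r,cc,1])},{X[r,cc,2]:.0f}" for cc in range(278,320,4)])
cv2.imwrite("pics/tip3.png",cv2.resize(p[160:240,260:340],None,fx=7,fy=7,interpolation=2))
E
```

```text
180 ['530,-28,122', '536,-24,122', '523,3,90', '544,-9,114', '547,-1,108', '554,1,109', '534,42,63', '543,43,67', '557,38,78', '520,107,-2', '529,109,1']
183 ['531,-31,118', '534,-23,112', '524,1,84', '534,1,90', '544,1,95', '553,1,100', '534,41,55', '546,39,62', '555,40,67', '527,97,2', '534,102,1']
186 ['535,-37,117', '541,-32,116', '524,0,77', '536,-1,85', '546,-1,91', '553,1,91', '536,38,49', '547,36,57', '554,41,57', '531,91,-1', '540,93,2']
189 ['538,-41,114', '541,-32,108', '525,0,69', '532,2,71', '546,-2,82', '548,7,75', '535,39,39', '546,37,47', '554,40,49', '537,81,1', '544,87,-0']
192 ['528,-29,89', '541,-34,101', '544,-25,94', '537,-4,71', '545,-2,73', '551,3,72', '534,39,29', '546,37,38', '555,39,41', '539,78,-4', '549,78,1']
195 ['479,26,1', '537,-30,87', '543,-25,85', '546,-16,79', '546,-4,68', '547,8,56', '524,52,2', '545,38,27', '554,40,30', '546,67,1', '553,72,-0']
198 ['484,19,-0', '491,24,-1', '543,-26,78', '547,-19,73', '542,0,53', '548,5,50', '528,46,0', '544,39,16', '544,54,2', '551,58,2', '557,65,-1']
201 ['489,12,-0', '496,17,-0', '504,21,-0', '535,-4,44', '5
[... 225 characters left out ...]
 ['500,-3,3', '507,2,1', '514,7,1', '521,12,-0', '541,-1,25', '549,2,26', '542,25,-1', '550,28,1', '558,32,3', '564,38,-0', '571,43,-0']
210 ['505,-9,2', '512,-4,1', '518,0,-0', '526,3,2', '532,10,-1', '540,13,1', '547,18,0', '556,20,3', '561,28,-2', '569,31,0', '577,34,2']
213 ['509,-15,1', '516,-11,1', '523,-6,1', '531,-2,2', '536,3,-2', '544,8,-2', '552,11,0', '558,16,-1', '567,18,2', '573,24,0', '580,28,0']
216 ['512,-20,-2', '522,-18,2', '528,-13,1', '535,-8,-0', '542,-4,1', '549,0,0', '557,3,2', '564,7,1', '572,11,3', '577,18,-1', '584,23,-2']
219 ['519,-29,3', '526,-24,1', '531,-18,-2', '540,-15,0', '547,-12,2', '553,-5,-1', '561,-2,1', '568,1,1', '576,5,2', '582,9,1', '924,-501,747']
```

View pics/tip3.png

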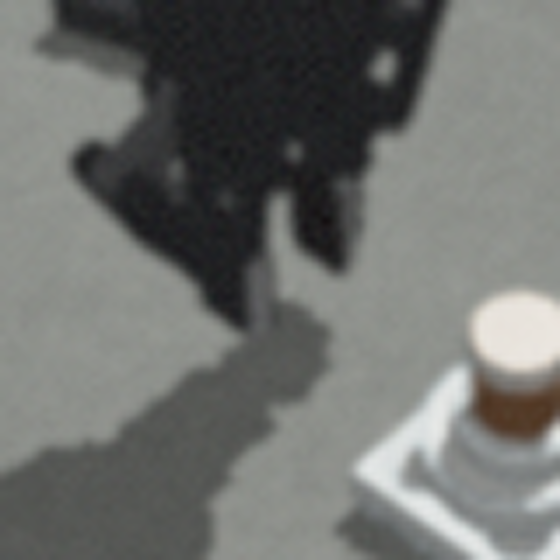

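```bash

python3 -m crank '[{"ax":0,"ay":0,"az":0,"tx":0,"ty":0,"tz":2,"gripper":0.33},{"ax":0,"ay":0,"az":0,"tx":0,"ty":0,"tz":2,"gripper":0.33}]' | grep -E "ee_|wrist"
python3 -m crank '[{"ax":0,"ay":0,"az":0,"tx":0,"ty":0,"tz":2,"gripper":0.33},{"ax":0,"ay":0,"az":0,"tx":0,"ty":0,"tz":0,"gripper":0.33}]' | grep -E "ee_|wrist"
python3 -m crank '[{"ax":0,"ay":0,"az":0,"tx":0,"ty":0,"tz":1.5,"gripper":0.33},{"ax":0,"ay":0,"az":0,"tx":0,"ty":0,"tz":0,"gripper":0.33}]' | grep -E "ee_|wrist"
python3 -m crank '[{"ax":0,"ay":0,"az":0,"tx":0,"ty":0,"tz":1.5,"gripper":0.33},{"ax":0,"ay":0,"az":0,"tx":0,"ty":0,"tz":0,"gripper":0.33}]' | grep -E "ee_|wrist"
```

```text
ee_pos: [540.9, 25.0, 4.8]
wrist_force: [-0.1, -0.7, 0.5]
ee_pos: [540.8, 25.0, 2.8]
wrist_force: [-1.1, 0.2, -0.5]
ee_pos: [540.9, 25.0, 1.4]
wrist_force: [0.9, -0.3, -0.2]
ee_pos: [540.9, 25.0, -0.1]
wrist_force: [0.3, 0.6, 1.0]
```

```bash

python3 -m crank '[{"ax":0,"ay":0,"az":0,"tx":0,"ty":0,"tz":1.5,"gripper":0.33},{"ax":0,"ay":0,"az":0,"tx":0,"ty":0,"tz":0,"gripper":0.33}]' | grep -E "ee_|wrist"
python3 -m crank '[{"ax":0,"ay":0,"az":0,"tx":0,"ty":0,"tz":1.5,"gripper":0.33},{"ax":0,"ay":0,"az":0,"tx":0,"ty":0,"tz":0,"gripper":0.33}]' | grep -E "ee_|wrist"
python3 -m crank '[{"ax":0,"ay":0,"az":0,"tx":0,"ty":0,"tz":1.5,"gripper":0.33},{"ax":0,"ay":0,"az":0,"tx":0,"ty":0,"tz":0,"gripper":0.33}]' | grep -E "ee_|wrist"
python3 - <<'E'
from h import *
c="scene";p,d=camera(c);q,e=camera("top")
cv2.imwrite("pics/tip4.png",np.vstack([cv2.resize(p[160:230,260:360],None,fx=5,fy=5,interpolation=2)[:300],cv2.resize(q[120:180,260:360],None,fx=5,fy=5,interpolation=2)]))
E
```

```text
ee_pos: [540.9, 25.0, -1.6]
wrist_force: [0.8, -0.9, -0.1]
ee_pos: [540.9, 25.0, -3.1]
wrist_force: [-0.1, -0.0, -0.4]
ee_pos: [540.8, 25.0, -4.6]
wrist_force: [-0.9, -0.8, 0.4]
```

View pics/tip4.png

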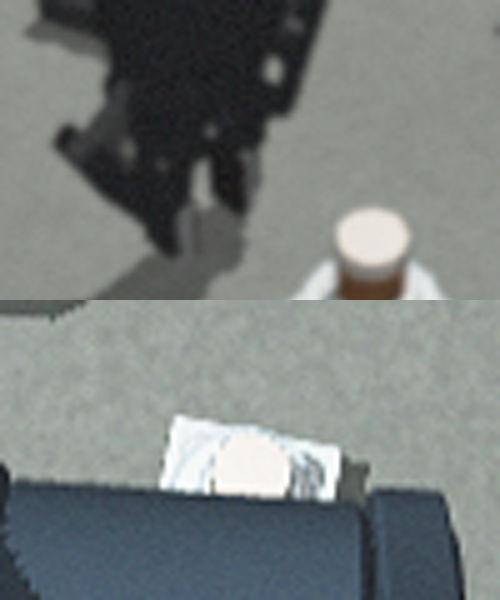

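The right fingertip at crop (240,215) is now at its shadow and contact is close. The arm hides the stack from the top camera here.

```bash

python3 -m crank '[{"ax":0,"ay":0,"az":0,"tx":0,"ty":0,"tz":1.5,"gripper":0.33},{"ax":0,"ay":0,"az":0,"tx":0,"ty":0,"tz":0,"gripper":0.33}]' | grep -E "ee_|wrist"
python3 -m crank '[{"ax":0,"ay":0,"az":0,"tx":0,"ty":0,"tz":1.5,"gripper":0.33},{"ax":0,"ay":0,"az":0,"tx":0,"ty":0,"tz":0,"gripper":0.33}]' | grep -E "ee_|wrist"
python3 -m crank '[{"ax":0,"ay":0,"az":0,"tx":0,"ty":0,"tz":1.5,"gripper":0.33},{"ax":0,"ay":0,"az":0,"tx":0,"ty":0,"tz":0,"gripper":0.33}]' | grep -E "ee_|wrist|clo"
```

```text
ee_pos: [540.9, 25.0, -6.1]
wrist_force: [-0.8, -0.3, -0.2]
ee_pos: [540.9, 25.0, -7.6]
wrist_force: [0.9, -0.4, 0.0]
clock: 10.85
ee_pos: [541.1, 25.0, -8.6]
wrist_force: [-2.1, -0.2, 7.3]
```

Contact came at TCP reading about −8 with a 28 mm opening, so fingertip z = reading + 8. Next I'll check the swing at 66 mm.

```bash

python3 -m crank '[{"ax":0,"ay":0,"az":0,"tx":0,"ty":0,"tz":-1,"gripper":0.78},{"ax":0,"ay":0,"az":0,"tx":0,"ty":0,"tz":0,"gripper":0.78},{"ax":0,"ay":0,"az":0,"tx":0,"ty":0,"tz":2,"gripper":0.78},{"ax":0,"ay":0,"az":0,"tx":0,"ty":0,"tz":2,"gripper":0.78},{"ax":0,"ay":0,"az":0,"tx":0,"ty":0,"tz":0,"gripper":0.78}]' | grep -E "ee_|wrist|open"
python3 -m crank '[{"ax":0,"ay":0,"az":0,"tx":0,"ty":0,"tz":1,"gripper":0.78},{"ax":0,"ay":0,"az":0,"tx":0,"ty":0,"tz":0,"gripper":0.78}]' | grep -E "ee_|wrist"
python3 -m crank '[{"ax":0,"ay":0,"az":0,"tx":0,"ty":0,"tz":1,"gripper":0.78},{"ax":0,"ay":0,"az":0,"tx":0,"ty":0,"tz":0,"gripper":0.78}]' | grep -E "ee_|wrist"
python3 -m crank '[{"ax":0,"ay":0,"az":0,"tx":0,"ty":0,"tz":1,"gripper":0.78},{"ax":0,"ay":0,"az":0,"tx":0,"ty":0,"tz":0,"gripper":0.78}]' | grep -E "ee_|wrist"
```

```text
ee_pos: [540.8, 25.0, -12.3]
wrist_force: [-0.3, 0.1, 0.1]
opening: 66.6
ee_pos: [540.9, 25.0, -13.1]
wrist_force: [-0.6, 0.3, 0.4]
ee_pos: [540.9, 25.0, -14.0]
wrist_force: [-0.0, -0.1, 0.8]
ee_pos: [541.0, 25.0, -15.0]
wrist_force: [0.0, -0.1, 0.8]
```

```bash

python3 -m crank '[{"ax":0,"ay":0,"az":0,"tx":0,"ty":0,"tz":1,"gripper":0.78},{"ax":0,"ay":0,"az":0,"tx":0,"ty":0,"tz":0,"gripper":0.78}]' | grep -E "ee_|wrist"
python3 -m crank '[{"ax":0,"ay":0,"az":0,"tx":0,"ty":0,"tz":1,"gripper":0.78},{"ax":0,"ay":0,"az":0,"tx":0,"ty":0,"tz":0,"gripper":0.78}]' | grep -E "ee_|wrist"
```

```text
ee_pos: [541.0, 25.0, -15.0]
wrist_force: [-4.6, -0.1, 15.6]
ee_pos: [541.1, 25.0, -15.1]
wrist_force: [-10.1, -0.5, 30.3]
```

```bash

python3 -m crank '[{"ax":0,"ay":0,"az":0,"tx":0,"ty":0,"tz":-30,"gripper":0.55},{"ax":0,"ay":0,"az":0,"tx":0,"ty":0,"tz":-50,"gripper":0.55},{"ax":0,"ay":0,"az":0,"tx":0,"ty":0,"tz":-50,"gripper":0.55},{"ax":0,"ay":0,"az":0,"tx":-48,"ty":-2,"tz":0,"gripper":0.55},{"ax":0,"ay":0,"az":0,"tx":-48,"ty":-2,"tz":0,"gripper":0.55}]' | grep -E "ee_|wrist"
python3 -c "
from h import *
go(634.6,3.1,50.4,1.385)"
```

```text
ee_pos: [636.0, 3.1, 114.2]
wrist_force: [0.0, 0.2, 0.2]
clock 13.35 tcp [636.    3.1 114.2] shift [ 1.5 -0.3 63.8]
closing yaw 1.385 tilt [-0.002  0.    -1.   ]
az 0.0
```

```bash

python3 -m crank '[{"ax":0,"ay":0,"az":0,"tx":1,"ty":0,"tz":30,"gripper":0.55},{"ax":0,"ay":0,"az":0,"tx":0,"ty":0,"tz":20,"gripper":0.55},{"ax":0,"ay":0,"az":0,"tx":0,"ty":0,"tz":7,"gripper":0.55},{"ax":0,"ay":0,"az":0,"tx":0,"ty":0,"tz":6,"gripper":0.55},{"ax":0,"ay":0,"az":0,"tx":0,"ty":0,"tz":0,"gripper":0.55}]' | grep -E "ee_|wrist"
python3 - <<'E'
from h import *
p,d=camera("scene")
cv2.imwrite("pics/j.png",cv2.resize(p[170:250,290:390],None,fx=6,fy=6,interpolation=2))
E
```

```text
ee_pos: [633.6, 3.6, 50.3]
wrist_force: [0.2, 0.6, 0.1]
```

View pics/j.png

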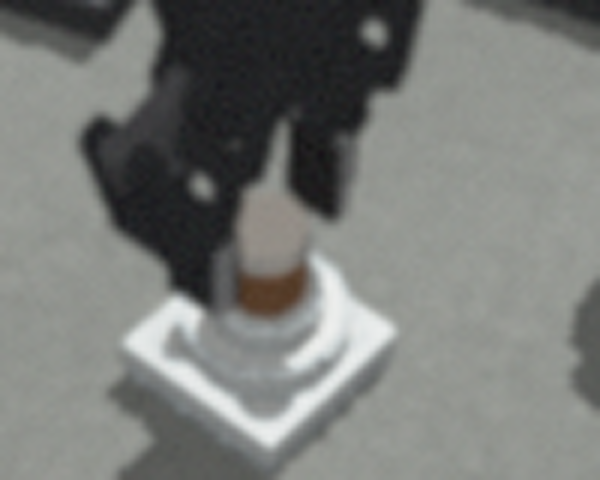

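The jar at (272,255) stands between the open fingers, with the tips at mid-height, so I'll close on it.

```bash

python3 -m crank '[{"ax":0,"ay":0,"az":0,"tx":0,"ty":0,"tz":0,"gripper":0.2},{"ax":0,"ay":0,"az":0,"tx":0,"ty":0,"tz":0,"gripper":0.2},{"ax":0,"ay":0,"az":0,"tx":0,"ty":0,"tz":0,"gripper":0.2}]' 30
python3 -m crank '[{"ax":0,"ay":0,"az":0,"tx":0,"ty":0,"tz":-5,"gripper":0.2},{"ax":0,"ay":0,"az":0,"tx":0,"ty":0,"tz":-15,"gripper":0.2},{"ax":0,"ay":0,"az":0,"tx":0,"ty":0,"tz":-30,"gripper":0.2}]'
python3 -c "
from h import *
go(606,-265,100,1.385)"
```

```text
clock: 14.4
ee_pos: [633.9, 3.5, 50.7]
orientation: [0.001, 0.093, 0.996, 0.0]
wrist_force: [-1.5, -0.2, 6.5]
opening: 26.6
finger_force: 29.5
clock: 14.78
ee_pos: [633.0, 3.6, 100.4]
orientation: [-0.001, 0.093, 0.996, -0.0]
wrist_force: [1.0, 0.1, -1.1]
opening: 26.7
finger_force: 29.6
clock 14.775 tcp [633.    3.6 100.4] shift [ -23.1 -268.9    0.4]
closing yaw 1.385 tilt [ 0.002 -0.    -1.   ]
az 0.0
```

```bash

python3 -m crank '[{"ax":0,"ay":0,"az":0,"tx":-2,"ty":-30,"tz":0,"gripper":0.2},{"ax":0,"ay":0,"az":0,"tx":-4,"ty":-50,"tz":0,"gripper":0.2},{"ax":0,"ay":0,"az":0,"tx":-4,"ty":-50,"tz":0,"gripper":0.2},{"ax":0,"ay":0,"az":0,"tx":-4,"ty":-50,"tz":0,"gripper":0.2},{"ax":0,"ay":0,"az":0,"tx":-4,"ty":-50,"tz":0,"gripper":0.2}]' | grep ee_
python3 -m crank '[{"ax":0,"ay":0,"az":0,"tx":-5,"ty":-25,"tz":0,"gripper":0.2},{"ax":0,"ay":0,"az":0,"tx":0,"ty":-14,"tz":0,"gripper":0.2},{"ax":0,"ay":0,"az":0,"tx":0,"ty":0,"tz":0,"gripper":0.2},{"ax":0,"ay":0,"az":0,"tx":0,"ty":0,"tz":0,"gripper":0.2}]' | grep -E "ee_|wrist|open"
python3 - <<'E'
from h import *
go(606,-265,20,1.385)
q,e=camera("top");p,d=camera("scene")
cv2.imwrite("pics/jb.png",np.hstack([cv2.resize(x,None,fx=5,fy=5,interpolation=2) for x in(p[280:360,190:270],q[140:220,410:490])]))
E
```

```text
ee_pos: [608.7, -227.5, 101.1]
ee_pos: [606.7, -263.7, 100.0]
wrist_force: [0.2, -0.4, -0.1]
opening: 26.2
clock 15.9 tcp [ 606.7 -263.7  100. ] shift [ 0.4 -1.4 80. ]
closing yaw 1.386 tilt [ 0.  0. -1.]
az 0.001
```

View pics/jb.png

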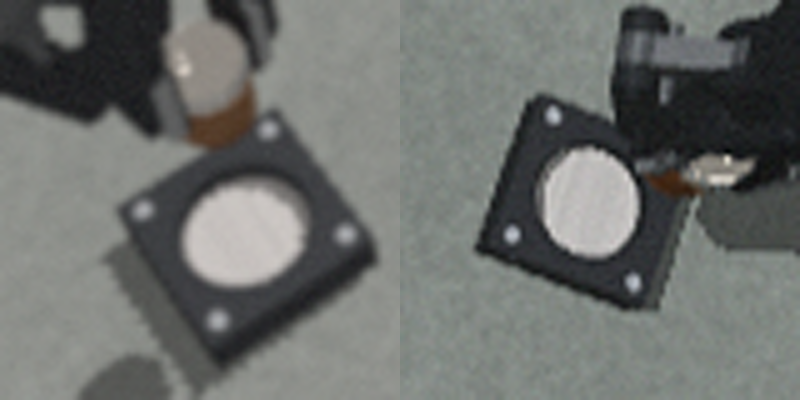

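The jar is held upright: cap at scene crop (207,65), and the well at (245,235). I'll check the held jar against the camera, then lower it.

```bash
python3 -c "
from h import *
print(w('scene',[190+207/5,280+65/5],126), w('scene',[190+245/5,280+235/5],8))"
python3 -m crank '[{"ax":0,"ay":0,"az":0,"tx":0,"ty":-1,"tz":40,"gripper":0.2},{"ax":0,"ay":0,"az":0,"tx":0,"ty":0,"tz":25,"gripper":0.2},{"ax":0,"ay":0,"az":0,"tx":0,"ty":0,"tz":10,"gripper":0.2},{"ax":0,"ay":0,"az":0,"tx":0,"ty":0,"tz":5,"gripper":0.2},{"ax":0,"ay":0,"az":0,"tx":0,"ty":0,"tz":2,"gripper":0.2}]' | grep -E "ee_|wrist|open"
```

```text
[[ 611.21993752 -264.67172102]] [[ 605.13915    -264.86806585]]
ee_pos: [606.8, -266.1, 18.7]
wrist_force: [-0.3, -0.1, -0.3]
opening: 26.8
```

```bash

python3 -m crank '[{"ax":0,"ay":0,"az":0,"tx":2.5,"ty":0,"tz":0,"gripper":0.2},{"ax":0,"ay":0,"az":0,"tx":0,"ty":0,"tz":1.5,"gripper":0.2},{"ax":0,"ay":0,"az":0,"tx":0,"ty":0,"tz":1.5,"gripper":0.2},{"ax":0,"ay":0,"az":0,"tx":0,"ty":0,"tz":0,"gripper":0.2}]' | grep -E "ee_|wrist|open"
python3 -m crank '[{"ax":0,"ay":0,"az":0,"tx":0,"ty":0,"tz":1.5,"gripper":0.2},{"ax":0,"ay":0,"az":0,"tx":0,"ty":0,"tz":0,"gripper":0.2}]' | grep -E "ee_|wrist|open"
```

```text
ee_pos: [603.8, -265.6, 14.9]
wrist_force: [0.6, -0.1, -1.0]
opening: 26.8
ee_pos: [604.0, -265.7, 13.8]
wrist_force: [-1.1, 0.5, 3.2]
opening: 26.9
```

```bash

python3 -m crank '[{"ax":0,"ay":0,"az":0,"tx":0,"ty":0,"tz":0.5,"gripper":0.36},{"ax":0,"ay":0,"az":0,"tx":0,"ty":0,"tz":0,"gripper":0.5},{"ax":0,"ay":0,"az":0,"tx":0,"ty":0,"tz":0,"gripper":0.55},{"ax":0,"ay":0,"az":0,"tx":0,"ty":0,"tz":-20,"gripper":0.55},{"ax":0,"ay":0,"az":0,"tx":0,"ty":0,"tz":-30,"gripper":0.6}]' | grep -E "ee_|wrist|open"
python3 -m crank '[{"ax":0,"ay":0,"az":0,"tx":0,"ty":0,"tz":-40,"gripper":0.6},{"ax":0,"ay":0,"az":0,"tx":4,"ty":50,"tz":0,"gripper":0.6},{"ax":0,"ay":0,"az":0,"tx":4,"ty":50,"tz":0,"gripper":0.6},{"ax":0,"ay":0,"az":0,"tx":4,"ty":50,"tz":0,"gripper":0.6},{"ax":0,"ay":0,"az":0,"tx":4,"ty":0,"tz":0,"gripper":0.6}]' | grep -E "ee_|wrist|open"
python3 - <<'E'
from h import *
go(633.5,3,36.9,1.385)
q,e=camera("top");p,d=camera("scene")
cv2.imwrite("pics/s1.png",np.hstack([cv2.resize(x,None,fx=5,fy=5,interpolation=2) for x in(p[285:365,195:275],p[190:270,290:370])]))
for c in("scene","top"):print([(n,place_of(c,n)[:2]) for n in("small_dish","jar")])
E
```

```text
ee_pos: [603.7, -265.5, 64.1]
wrist_force: [-0.9, -0.6, -0.1]
opening: 51.5
ee_pos: [616.4, -112.2, 104.5]
wrist_force: [-0.4, 0.0, 0.1]
opening: 51.2
clock 18.625 tcp [ 616.4 -112.2  104.5] shift [  4.2 116.4  67.6]
closing yaw 1.389 tilt [-0.001  0.    -1.   ]
az 0.004
[('small_dish', [{'at': [335.1, 220.1], 'score': 0.74}]), ('jar', [{'at': [240.6, 326.2], 'score': 0.65}])]
[('small_dish', [{'at': [308.3, 159.5], 'score': 0.8}]), ('jar', [])]
```

View pics/s1.png

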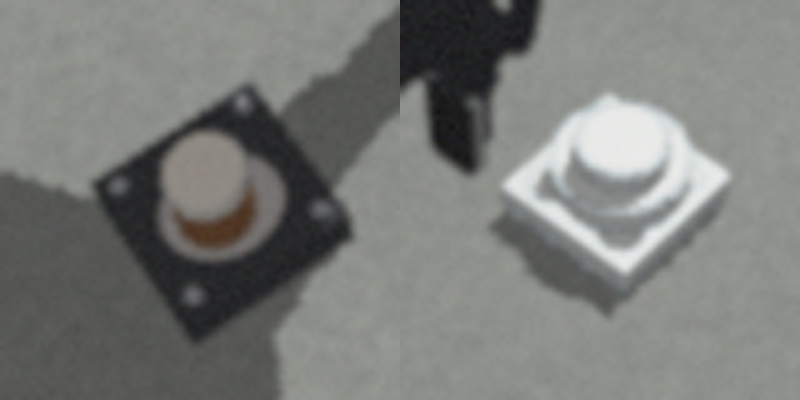

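The jar stands in its well, with its cap at scene (236,319). The small dish lid is at about scene (334,217).

```bash
python3 -c "
from h import *
print(w('scene',[236,319.4],40),w('scene',[334,217.4],45),w('scene',[335.1,220.1],32),w('top',[308.3,159.5],32))"
```

```text
[[ 606.16890729 -266.99619005]] [[634.07862994   3.85045084]] [[634.10121068   8.38407395]] [[635.23090467   6.45662693]]
```

```bash

python3 -m crank '[{"ax":0,"ay":0,"az":0,"tx":2,"ty":50,"tz":0,"gripper":0.65},{"ax":0,"ay":0,"az":0,"tx":2,"ty":45,"tz":0,"gripper":0.65},{"ax":0,"ay":0,"az":0,"tx":0,"ty":23,"tz":0,"gripper":0.65},{"ax":0,"ay":0,"az":0,"tx":0,"ty":0,"tz":30,"gripper":0.65},{"ax":0,"ay":0,"az":0,"tx":0,"ty":0,"tz":30,"gripper":0.65}]' | grep -E "ee_|wrist|open"
python3 -m crank '[{"ax":0,"ay":0,"az":0,"tx":0,"ty":0,"tz":8,"gripper":0.65},{"ax":0,"ay":0,"az":0,"tx":0,"ty":0,"tz":8,"gripper":0.65},{"ax":0,"ay":0,"az":0,"tx":0,"ty":0,"tz":0,"gripper":0.65}]' | grep -E "ee_|wrist|open"
python3 -c "
from h import *
go(634.1,4.5,28.2,1.385)"
```

```text
ee_pos: [634.1, 0.8, 42.5]
wrist_force: [-0.5, -0.2, -0.5]
opening: 55.3
ee_pos: [633.9, 1.1, 27.3]
wrist_force: [0.1, 0.4, 0.7]
opening: 55.9
clock 19.925 tcp [633.9   1.1  27.3] shift [ 0.5  3.3 -0.9]
closing yaw 1.385 tilt [-0.  0. -1.]
az -0.0
```

Shift +3 in y and up 1, then close and lift a little.

```bash

python3 -m crank '[{"ax":0,"ay":0,"az":0,"tx":0,"ty":3,"tz":-1,"gripper":0.65},{"ax":0,"ay":0,"az":0,"tx":0,"ty":0,"tz":0,"gripper":0.5},{"ax":0,"ay":0,"az":0,"tx":0,"ty":0,"tz":0,"gripper":0.38},{"ax":0,"ay":0,"az":0,"tx":0,"ty":0,"tz":0,"gripper":0.38},{"ax":0,"ay":0,"az":0,"tx":0,"ty":0,"tz":0,"gripper":0.38}]' 25 | grep -E "ee_|force|open"
python3 -m crank '[{"ax":0,"ay":0,"az":0,"tx":0,"ty":0,"tz":-3,"gripper":0.38},{"ax":0,"ay":0,"az":0,"tx":0,"ty":0,"tz":-10,"gripper":0.38},{"ax":0,"ay":0,"az":0,"tx":0,"ty":0,"tz":0,"gripper":0.38}]' | grep -E "ee_|force|open"
python3 - <<'E'
from h import *
p,d=camera("scene");cv2.imwrite("pics/s2.png",cv2.resize(p[180:260,290:370],None,fx=5,fy=5,interpolation=2))
E
```

```text
ee_pos: [634.7, 4.6, 28.9]
wrist_force: [-1.4, 0.3, 5.9]
opening: 37.4
finger_force: 24.5
ee_pos: [634.9, 4.3, 42.1]
wrist_force: [0.8, 0.8, -0.7]
opening: 37.0
finger_force: 25.1
```

View pics/s2.png

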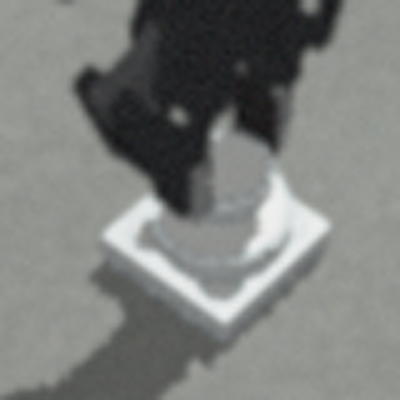

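The small dish is lifted at (240,170) in the crop and hangs level in the fingers.

```bash

python3 -m crank '[{"ax":0,"ay":0,"az":0,"tx":0,"ty":0,"tz":-25,"gripper":0.38},{"ax":0,"ay":0,"az":0,"tx":0,"ty":0,"tz":-25,"gripper":0.38},{"ax":0,"ay":0,"az":0,"tx":20,"ty":-25,"tz":0,"gripper":0.38},{"ax":0,"ay":0,"az":0,"tx":30,"ty":-38,"tz":0,"gripper":0.38},{"ax":0,"ay":0,"az":0,"tx":30,"ty":-38,"tz":0,"gripper":0.38}]' | grep -E "ee_|open"
python3 -m crank '[{"ax":0,"ay":0,"az":0,"tx":30,"ty":-38,"tz":0,"gripper":0.38},{"ax":0,"ay":0,"az":0,"tx":20,"ty":-26,"tz":0,"gripper":0.38},{"ax":0,"ay":0,"az":0,"tx":10,"ty":-14,"tz":0,"gripper":0.38},{"ax":0,"ay":0,"az":0,"tx":0,"ty":0,"tz":30,"gripper":0.38},{"ax":0,"ay":0,"az":0,"tx":0,"ty":0,"tz":0,"gripper":0.38}]' | grep -E "ee_|open"
python3 - <<'E'
from h import *
go(463.5,-146,10.6,1.385)
p,d=camera("scene");q,e=camera("top");cv2.imwrite("pics/s3.png",np.hstack([cv2.resize(x,None,fx=5,fy=5,interpolation=2) for x in(p[200:280,180:260],q[215:295,350:430])]))
E
```

```text
ee_pos: [535.8, -80.7, 90.9]
opening: 37.5
ee_pos: [462.9, -145.2, 59.8]
opening: 36.8
clock 22.225 tcp [ 462.9 -145.2   59.8] shift [-0.9 -0.7 49.2]
closing yaw 1.385 tilt [ 0.003  0.001 -1.   ]
az 0.0
```

View pics/s3.png

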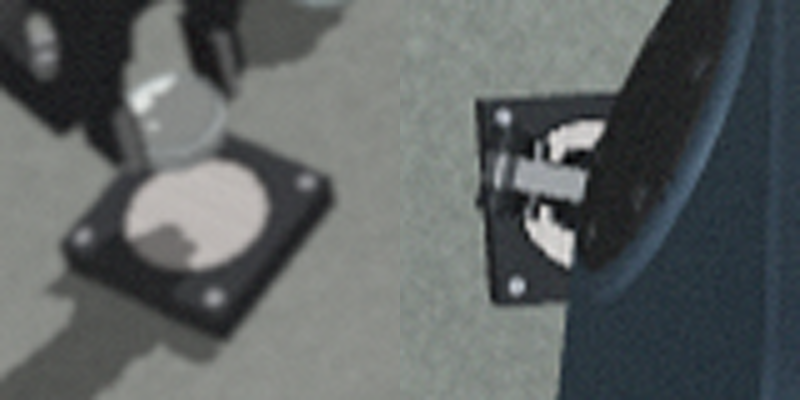

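The dish is held level, with its lid at scene crop (180,115) above the well at (197,215). Lowering now.

```bash

python3 -m crank '[{"ax":0,"ay":0,"az":0,"tx":-0.5,"ty":-0.5,"tz":25,"gripper":0.38},{"ax":0,"ay":0,"az":0,"tx":0,"ty":0,"tz":14,"gripper":0.38},{"ax":0,"ay":0,"az":0,"tx":0,"ty":0,"tz":5,"gripper":0.38},{"ax":0,"ay":0,"az":0,"tx":0,"ty":0,"tz":2.5,"gripper":0.38},{"ax":0,"ay":0,"az":0,"tx":0,"ty":0,"tz":0,"gripper":0.38}]' | grep -E "ee_|force"
python3 -m crank '[{"ax":0,"ay":0,"az":0,"tx":0,"ty":0,"tz":1,"gripper":0.38},{"ax":0,"ay":0,"az":0,"tx":0,"ty":0,"tz":0,"gripper":0.38}]' | grep -E "ee_|force"
python3 -m crank '[{"ax":0,"ay":0,"az":0,"tx":0,"ty":0,"tz":1,"gripper":0.38},{"ax":0,"ay":0,"az":0,"tx":0,"ty":0,"tz":0,"gripper":0.38}]' | grep -E "ee_|force"
```

```text
ee_pos: [464.2, -146.3, 14.8]
wrist_force: [0.1, -0.1, -0.4]
finger_force: 25.3
ee_pos: [464.1, -146.3, 13.7]
wrist_force: [-0.0, -0.6, 0.0]
finger_force: 25.3
ee_pos: [463.9, -146.2, 12.4]
wrist_force: [0.0, 0.2, -0.5]
finger_force: 25.3
```

```bash

python3 -m crank '[{"ax":0,"ay":0,"az":0,"tx":0,"ty":0,"tz":1,"gripper":0.38},{"ax":0,"ay":0,"az":0,"tx":0,"ty":0,"tz":0,"gripper":0.38}]' | grep -E "ee_|wr"
python3 -m crank '[{"ax":0,"ay":0,"az":0,"tx":0,"ty":0,"tz":0.8,"gripper":0.38},{"ax":0,"ay":0,"az":0,"tx":0,"ty":0,"tz":0,"gripper":0.38}]' | grep -E "ee_|wr"
```

```text
ee_pos: [463.9, -146.2, 11.4]
wrist_force: [-0.1, -1.8, 0.4]
ee_pos: [464.0, -146.2, 10.9]
wrist_force: [-1.4, 0.7, 3.5]
```

```bash

python3 -m crank '[{"ax":0,"ay":0,"az":0,"tx":0,"ty":0,"tz":0,"gripper":0.48},{"ax":0,"ay":0,"az":0,"tx":0,"ty":0,"tz":0,"gripper":0.6},{"ax":0,"ay":0,"az":0,"tx":0,"ty":0,"tz":0,"gripper":0.65},{"ax":0,"ay":0,"az":0,"tx":0,"ty":0,"tz":-20,"gripper":0.65},{"ax":0,"ay":0,"az":0,"tx":0,"ty":0,"tz":-30,"gripper":0.65}]' | grep -E "ee_|wr|open"
python3 -m crank '[{"ax":0,"ay":0,"az":0,"tx":0,"ty":0,"tz":-30,"gripper":0.9},{"ax":0,"ay":0,"az":0,"tx":-35,"ty":45,"tz":0,"gripper":0.9},{"ax":0,"ay":0,"az":0,"tx":-35,"ty":45,"tz":0,"gripper":0.9},{"ax":0,"ay":0,"az":0,"tx":0,"ty":0,"tz":0,"gripper":0.9}]' | grep -E "ee_|wr|open"
python3 - <<'E'
from h import *
p,d=camera("scene");q,e=camera("top");cv2.imwrite("pics/s4.png",np.hstack([cv2.resize(x,None,fx=5,fy=5,interpolation=2) for x in(p[200:280,180:260],p[190:270,290:370])]))
for c in("scene","top"):print([(n,place_of(c,n)[:2]) for n in("small_dish","large_dish","plate")])
go(633,5,17,1.385)
E
```

```text
ee_pos: [463.5, -146.0, 60.7]
wrist_force: [-0.3, 0.1, -0.3]
opening: 55.7
ee_pos: [551.4, -68.6, 90.7]
wrist_force: [-1.2, 0.5, -1.2]
opening: 76.9
[('small_dish', [{'at': [236.7, 327.8], 'score': 0.67}, {'at': [222.6, 241.4], 'score': 0.56}]), ('large_dish', [{'at': [339.4, 227.1], 'score': 0.73}]), ('plate', [{'at': [332.0, 231.7], 'score': 0.68}, {'at': [405.2, 211.0], 'score': 0.2}])]
[('small_dish', []), ('large_dish', [{'at': [309.8, 162.0], 'score': 0.7}]), ('plate', [])]
clock 25.475 tcp [549.  -71.3  90.8] shift [-68.4  90.6  73.7]
closing yaw 1.384 tilt [ 0. -0. -1.]
az -0.001
```

View pics/s4.png

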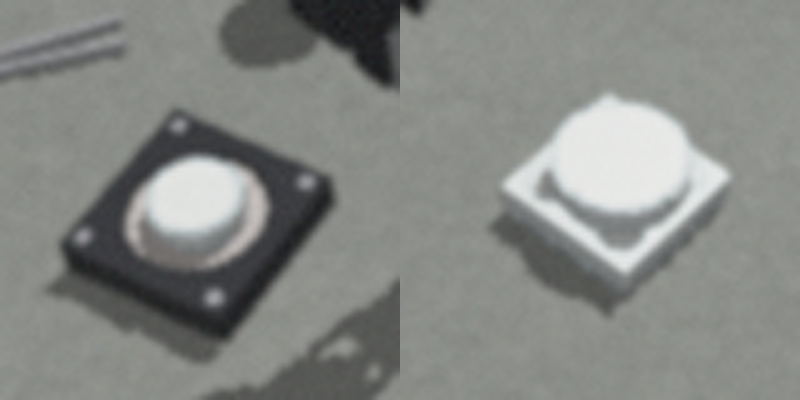

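The small dish is in its well at scene crop (195,195). The large dish lid is at scene (334.2,221).

```bash
python3 -c "
from h import *
print(w('scene',[180+195/5,200+196/5],27),w('scene',[334.2,221],32),w('scene',[336,219],32),w('top',[309.8,162],17))"
```

```text
[[ 465.03912452 -146.77392011]] [[633.76245339   5.47927148]] [[634.17920151  11.73974025]] [[633.74379122   3.21810975]]
```

```bash

python3 -m crank '[{"ax":0,"ay":0,"az":0,"tx":-35,"ty":45,"tz":0,"gripper":0.9},{"ax":0,"ay":0,"az":0,"tx":-34,"ty":45,"tz":0,"gripper":0.9},{"ax":0,"ay":0,"az":0,"tx":0,"ty":0,"tz":30,"gripper":0.9},{"ax":0,"ay":0,"az":0,"tx":0,"ty":0,"tz":30,"gripper":0.9},{"ax":0,"ay":0,"az":0,"tx":0,"ty":0,"tz":0,"gripper":0.9}]' | grep -E "ee_|wrist|open"
python3 -m crank '[{"ax":0,"ay":0,"az":0,"tx":0,"ty":0,"tz":10,"gripper":0.9},{"ax":0,"ay":0,"az":0,"tx":0,"ty":0,"tz":9.5,"gripper":0.9},{"ax":0,"ay":0,"az":0,"tx":0,"ty":0,"tz":0,"gripper":0.9}]' | grep -E "ee_|wrist|open"
python3 -c "
from h import *
go(633.7,4.8,10.1,1.385)"
```

```text
ee_pos: [632.3, 4.7, 28.8]
wrist_force: [0.1, 0.3, -0.0]
opening: 76.8
ee_pos: [633.6, 4.9, 10.9]
wrist_force: [-0.4, 0.7, -0.6]
opening: 76.9
clock 26.475 tcp [633.6   4.9  10.9] shift [-0.2 -0.1  0.8]
closing yaw 1.385 tilt [ 0.001 -0.    -1.   ]
az -0.0
```

```bash

python3 -m crank '[{"ax":0,"ay":0,"az":0,"tx":0,"ty":0,"tz":0.3,"gripper":0.72},{"ax":0,"ay":0,"az":0,"tx":0,"ty":0,"tz":0,"gripper":0.58},{"ax":0,"ay":0,"az":0,"tx":0,"ty":0,"tz":0,"gripper":0.58},{"ax":0,"ay":0,"az":0,"tx":0,"ty":0,"tz":0,"gripper":0.58}]' 30 | grep -E "ee_|force|open"
python3 -m crank '[{"ax":0,"ay":0,"az":0,"tx":0,"ty":0,"tz":-3,"gripper":0.58},{"ax":0,"ay":0,"az":0,"tx":0,"ty":0,"tz":-15,"gripper":0.58},{"ax":0,"ay":0,"az":0,"tx":0,"ty":0,"tz":-40,"gripper":0.58},{"ax":0,"ay":0,"az":0,"tx":0,"ty":0,"tz":-22,"gripper":0.58},{"ax":0,"ay":0,"az":0,"tx":6,"ty":30,"tz":0,"gripper":0.58}]' | grep -E "ee_|force|open"
```

```text
ee_pos: [634.2, 5.0, 11.7]
wrist_force: [-2.4, 0.4, 5.9]
opening: 56.1
finger_force: 31.7
ee_pos: [634.9, 34.6, 94.1]
wrist_force: [0.1, -0.3, -0.9]
opening: 56.4
finger_force: 32.2
```

```bash

python3 -m crank '[{"ax":0,"ay":0,"az":0,"tx":8,"ty":45,"tz":0,"gripper":0.58},{"ax":0,"ay":0,"az":0,"tx":9,"ty":45,"tz":0,"gripper":0.58},{"ax":0,"ay":0,"az":0,"tx":9,"ty":45,"tz":0,"gripper":0.58},{"ax":0,"ay":0,"az":0,"tx":9,"ty":45,"tz":0,"gripper":0.58},{"ax":0,"ay":0,"az":0,"tx":7,"ty":36,"tz":0,"gripper":0.58}]' | grep -E "ee_|open"
python3 -m crank '[{"ax":0,"ay":0,"az":0,"tx":0,"ty":0,"tz":30,"gripper":0.58},{"ax":0,"ay":0,"az":0,"tx":0,"ty":0,"tz":0,"gripper":0.58}]' | grep -E "ee_|open"
python3 - <<'E'
from h import *
go(631.5,256,8,1.385)
p,d=camera("scene");cv2.imwrite("pics/s5.png",np.hstack([cv2.resize(x,None,fx=5,fy=5,interpolation=2) for x in(p[105:185,350:430],p[190:270,290:370])]))
E
```

```text
ee_pos: [632.0, 257.6, 92.0]
opening: 56.3
ee_pos: [630.8, 255.6, 59.7]
opening: 56.6
clock 28.475 tcp [630.8 255.6  59.7] shift [-0.8  0.6 51.7]
closing yaw 1.386 tilt [ 0.003 -0.002 -1.   ]
az 0.001
```

View pics/s5.png

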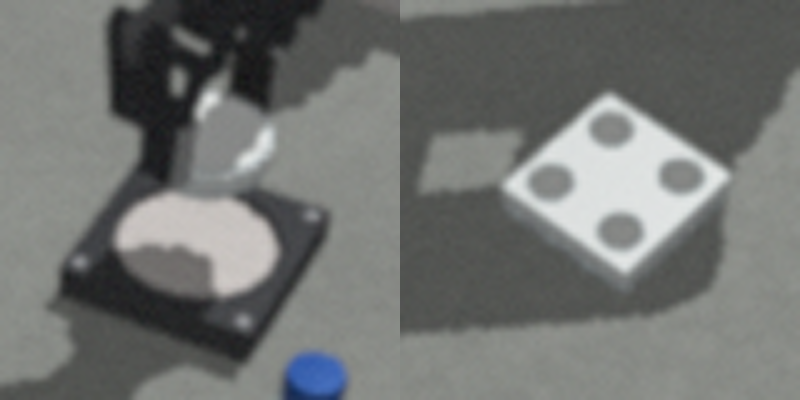

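The large dish is held level above its well. The plate stays put, with its corners at scene crop (105,187), (208,92), (331,178) and (225,270).

```bash

python3 -m crank '[{"ax":0,"ay":0,"az":0,"tx":0,"ty":0,"tz":25,"gripper":0.58},{"ax":0,"ay":0,"az":0,"tx":0,"ty":0,"tz":15,"gripper":0.58},{"ax":0,"ay":0,"az":0,"tx":0,"ty":0,"tz":6,"gripper":0.58},{"ax":0,"ay":0,"az":0,"tx":0,"ty":0,"tz":2,"gripper":0.58},{"ax":0,"ay":0,"az":0,"tx":0,"ty":0,"tz":0,"gripper":0.58}]' | grep -E "ee_|wr"
python3 -m crank '[{"ax":0,"ay":0,"az":0,"tx":0,"ty":0,"tz":1,"gripper":0.58},{"ax":0,"ay":0,"az":0,"tx":0,"ty":0,"tz":0,"gripper":0.58}]' | grep -E "ee_|wr"
python3 -m crank '[{"ax":0,"ay":0,"az":0,"tx":0,"ty":0,"tz":1,"gripper":0.58},{"ax":0,"ay":0,"az":0,"tx":0,"ty":0,"tz":0,"gripper":0.58}]' | grep -E "ee_|wr"
python3 - <<'E'
from h import *
P=w("scene",np.array([[105,187],[208,92],[331,178],[225,270]])/5+[290,190],17);print(P.round(1),P.mean(0),cv2.minAreaRect(np.float32(P)))
E
```

```text
ee_pos: [632.5, 255.7, 13.5]
wrist_force: [-0.3, 0.1, 0.2]
ee_pos: [632.2, 255.7, 12.1]
wrist_force: [-0.1, -0.8, -1.5]
ee_pos: [632.1, 255.6, 10.8]
wrist_force: [0.2, -0.1, -0.8]
[[596.7 -22.3]
 [605.9  42.1]
 [671.1  28.9]
 [658.4 -32.4]] [633.02391936   4.09176374] ((632.0601196289062, 3.6961097717285156), (64.94901275634766, 66.58008575439453), 78.5406494140625)
```

```bash

python3 -m crank '[{"ax":0,"ay":0,"az":0,"tx":0,"ty":0,"tz":1,"gripper":0.58},{"ax":0,"ay":0,"az":0,"tx":0,"ty":0,"tz":0,"gripper":0.58}]' | grep -E "ee_|wr"
python3 -m crank '[{"ax":0,"ay":0,"az":0,"tx":0,"ty":0,"tz":1,"gripper":0.58},{"ax":0,"ay":0,"az":0,"tx":0,"ty":0,"tz":0,"gripper":0.58}]' | grep -E "ee_|wr"
```

```text
ee_pos: [632.1, 255.7, 9.8]
wrist_force: [0.8, -0.2, 0.2]
ee_pos: [632.1, 255.6, 8.8]
wrist_force: [0.8, -0.5, -0.6]
```

```bash

python3 -m crank '[{"ax":0,"ay":0,"az":0,"tx":0,"ty":0,"tz":0.7,"gripper":0.58},{"ax":0,"ay":0,"az":0,"tx":0,"ty":0,"tz":0,"gripper":0.58}]' | grep -E "ee_|wr"
python3 -m crank '[{"ax":0,"ay":0,"az":0,"tx":0,"ty":0,"tz":0.7,"gripper":0.58},{"ax":0,"ay":0,"az":0,"tx":0,"ty":0,"tz":0,"gripper":0.58}]' | grep -E "ee_|wr"
```

```text
ee_pos: [632.2, 255.7, 8.7]
wrist_force: [-2.2, -2.2, 5.3]
ee_pos: [632.2, 255.7, 8.7]
wrist_force: [-5.3, -2.0, 10.6]
```

```bash

python3 -m crank '[{"ax":0,"ay":0,"az":0,"tx":0,"ty":0,"tz":-0.5,"gripper":0.7},{"ax":0,"ay":0,"az":0,"tx":0,"ty":0,"tz":0,"gripper":0.85},{"ax":0,"ay":0,"az":0,"tx":0,"ty":0,"tz":0,"gripper":0.9},{"ax":0,"ay":0,"az":0,"tx":0,"ty":0,"tz":-20,"gripper":0.9},{"ax":0,"ay":0,"az":0,"tx":0,"ty":0,"tz":-30,"gripper":0.9}]' | grep -E "ee_|wr|open"
python3 -m crank '[{"ax":0,"ay":0,"az":0,"tx":0,"ty":0,"tz":-30,"gripper":1},{"ax":0,"ay":0,"az":0,"tx":-9,"ty":-50,"tz":0,"gripper":1},{"ax":0,"ay":0,"az":0,"tx":-9,"ty":-50,"tz":0,"gripper":1},{"ax":0,"ay":0,"az":0,"tx":0,"ty":0,"tz":0,"gripper":1}]' | grep -E "ee_|wr|open"
python3 - <<'E'
from h import *
p,d=camera("scene");cv2.imwrite("pics/s6.png",np.hstack([cv2.resize(x,None,fx=5,fy=5,interpolation=2) for x in(p[105:185,350:430],p[190:270,290:370])]))
go(632.5,4,3,1.378)
E
```

```text
ee_pos: [631.9, 255.6, 59.0]
wrist_force: [-0.1, 0.3, 0.4]
opening: 77.1
ee_pos: [631.9, 151.1, 89.6]
wrist_force: [0.6, 0.6, 0.7]
opening: 85.5
clock 31.825 tcp [631.9 152.8  89.5] shift [ -28.3 -146.1   86.4]
closing yaw 1.383 tilt [-0.001  0.001 -1.   ]
az 0.005
```

View pics/s6.png

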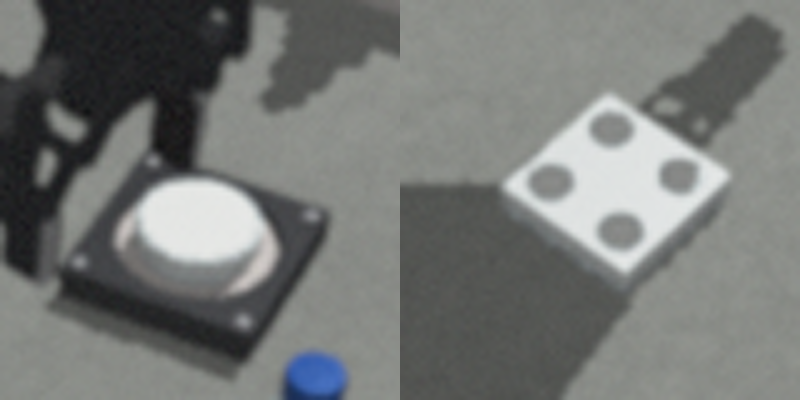

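The large dish sits in its well at crop (200,220) with the lid level. Now the plate.

```bash

python3 -m crank '[{"ax":0,"ay":0,"az":0,"tx":-10,"ty":-50,"tz":0,"gripper":1},{"ax":0,"ay":0,"az":0,"tx":-10,"ty":-50,"tz":0,"gripper":1},{"ax":0,"ay":0,"az":0,"tx":-8,"ty":-46,"tz":0,"gripper":1},{"ax":0,"ay":0,"az":0,"tx":0,"ty":0,"tz":40,"gripper":1},{"ax":0,"ay":0,"az":0,"tx":0,"ty":0,"tz":30,"gripper":1}]' | grep -E "ee_|wr|open"
python3 -m crank '[{"ax":0,"ay":0,"az":0,"tx":0,"ty":0,"tz":15,"gripper":1},{"ax":0,"ay":0,"az":0,"tx":0,"ty":0,"tz":11.5,"gripper":1},{"ax":0,"ay":0,"az":0,"tx":0,"ty":0,"tz":0,"gripper":1}]' | grep -E "ee_|wr|open"
python3 -c "
from h import *
go(632.5,4,-7.3,1.378)"
```

```text
ee_pos: [632.2, 5.9, 17.6]
wrist_force: [-0.1, 0.4, -0.3]
opening: 85.2
ee_pos: [632.0, 5.8, -8.5]
wrist_force: [-0.1, 0.4, 0.8]
opening: 85.1
clock 32.825 tcp [632.    5.8  -8.5] shift [-0.8 -1.7 -1.2]
closing yaw 1.385 tilt [ 0. -0. -1.]
az 0.007
```

```bash

python3 -m crank '[{"ax":0,"ay":0,"az":0.005,"tx":0,"ty":-1.5,"tz":-1,"gripper":0.85},{"ax":0,"ay":0,"az":0,"tx":0,"ty":0,"tz":0,"gripper":0.68},{"ax":0,"ay":0,"az":0,"tx":0,"ty":0,"tz":0,"gripper":0.68},{"ax":0,"ay":0,"az":0,"tx":0,"ty":0,"tz":0,"gripper":0.68}]' 35 | grep -E "ee_|force|open"
python3 -m crank '[{"ax":0,"ay":0,"az":0,"tx":0,"ty":0,"tz":-3,"gripper":0.68},{"ax":0,"ay":0,"az":0,"tx":0,"ty":0,"tz":-15,"gripper":0.68},{"ax":0,"ay":0,"az":0,"tx":0,"ty":0,"tz":-40,"gripper":0.68},{"ax":0,"ay":0,"az":0,"tx":0,"ty":0,"tz":-35,"gripper":0.68},{"ax":0,"ay":0,"az":0,"tx":0,"ty":0,"tz":0,"gripper":0.68}]' | grep -E "ee_|force|open"
python3 -c "
from h import *
go(449,152,60,1.675)"
```

```text
ee_pos: [632.3, 3.8, -6.2]
wrist_force: [-1.4, -0.8, 6.0]
opening: 65.0
finger_force: 38.7
ee_pos: [633.3, 3.8, 89.2]
wrist_force: [-0.1, -0.2, -1.3]
opening: 64.5
finger_force: 39.3
clock 33.95 tcp [633.3   3.8  89.2] shift [209.2 110.5  28.1]
closing yaw 1.38 tilt [-0.006  0.001 -1.   ]
az -0.295
```

```bash

python3 -m crank '[{"ax":0,"ay":0,"az":-0.1,"tx":0,"ty":0,"tz":0,"gripper":0.68},{"ax":0,"ay":0,"az":-0.1,"tx":0,"ty":0,"tz":0,"gripper":0.68},{"ax":0,"ay":0,"az":-0.095,"tx":0,"ty":0,"tz":0,"gripper":0.68},{"ax":0,"ay":0,"az":0,"tx":20,"ty":20,"tz":0,"gripper":0.68},{"ax":0,"ay":0,"az":0,"tx":34,"ty":34,"tz":0,"gripper":0.68}]' | grep -E "ee_|open"
python3 -m crank '[{"ax":0,"ay":0,"az":0,"tx":34,"ty":34,"tz":0,"gripper":0.68},{"ax":0,"ay":0,"az":0,"tx":34,"ty":34,"tz":0,"gripper":0.68},{"ax":0,"ay":0,"az":0,"tx":30,"ty":30,"tz":0,"gripper":0.68},{"ax":0,"ay":0,"az":0,"tx":15,"ty":15,"tz":0,"gripper":0.68},{"ax":0,"ay":0,"az":0,"tx":0,"ty":0,"tz":30,"gripper":0.68}]' | grep -E "ee_|open"
python3 - <<'E'
from h import *
go(449,152,7.5,1.675)
p,d=camera("scene");cv2.imwrite("pics/s7.png",cv2.resize(p[105:185,255:345],None,fx=6,fy=6,interpolation=2))
E
```

```text
ee_pos: [571.6, 51.9, 84.8]
opening: 64.6
ee_pos: [448.8, 153.6, 56.4]
opening: 65.0
clock 35.2 tcp [448.8 153.6  56.4] shift [ 0.1 -1.7 48.9]
closing yaw 1.676 tilt [-0.004  0.    -1.   ]
az 0.001
```

View pics/s7.png

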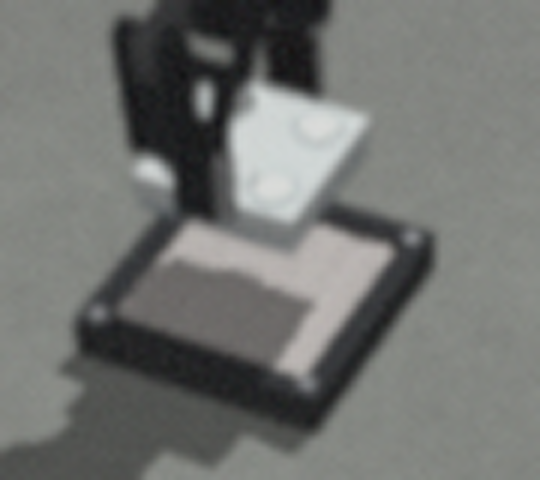

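The plate is level above its well, and its edge from (370,118) to (295,220) runs parallel to the well. Lowering now.

```bash

python3 -m crank '[{"ax":0,"ay":0,"az":0,"tx":0,"ty":-1,"tz":25,"gripper":0.68},{"ax":0,"ay":0,"az":0,"tx":0,"ty":0,"tz":13,"gripper":0.68},{"ax":0,"ay":0,"az":0,"tx":0,"ty":0,"tz":6,"gripper":0.68},{"ax":0,"ay":0,"az":0,"tx":0,"ty":0,"tz":0,"gripper":0.68}]' | grep -E "ee_|wr"
python3 -m crank '[{"ax":0,"ay":0,"az":0,"tx":0,"ty":0,"tz":1.5,"gripper":0.68},{"ax":0,"ay":0,"az":0,"tx":0,"ty":0,"tz":0,"gripper":0.68}]' | grep -E "ee_|wr"
python3 -m crank '[{"ax":0,"ay":0,"az":0,"tx":0,"ty":0,"tz":1.2,"gripper":0.68},{"ax":0,"ay":0,"az":0,"tx":0,"ty":0,"tz":0,"gripper":0.68}]' | grep -E "ee_|wr"
```

```text
ee_pos: [448.4, 151.6, 11.6]
wrist_force: [-0.1, -0.6, -0.8]
ee_pos: [448.5, 151.7, 10.4]
wrist_force: [0.3, 0.2, -1.6]
ee_pos: [448.3, 151.7, 8.8]
wrist_force: [-0.1, 0.0, -0.4]
```

```bash

python3 -m crank '[{"ax":0,"ay":0,"az":0,"tx":0,"ty":0,"tz":0.8,"gripper":0.68},{"ax":0,"ay":0,"az":0,"tx":0,"ty":0,"tz":0,"gripper":0.68}]' | grep -E "ee_|wr"
python3 -m crank '[{"ax":0,"ay":0,"az":0,"tx":0,"ty":0,"tz":0.8,"gripper":0.68},{"ax":0,"ay":0,"az":0,"tx":0,"ty":0,"tz":0,"gripper":0.68}]' | grep -E "ee_|wr"
```

```text
ee_pos: [448.2, 151.6, 8.0]
wrist_force: [-0.8, -0.1, -0.2]
ee_pos: [448.3, 151.7, 7.8]
wrist_force: [-3.8, -2.0, 11.3]
```

Contact, so release and retreat.

```bash

python3 -m crank '[{"ax":0,"ay":0,"az":0,"tx":0,"ty":0,"tz":-0.5,"gripper":0.85},{"ax":0,"ay":0,"az":0,"tx":0,"ty":0,"tz":0,"gripper":1},{"ax":0,"ay":0,"az":0,"tx":0,"ty":0,"tz":0,"gripper":1},{"ax":0,"ay":0,"az":0,"tx":0,"ty":0,"tz":-20,"gripper":1},{"ax":0,"ay":0,"az":0,"tx":0,"ty":0,"tz":-40,"gripper":1}]' | grep -E "ee_|wr|open"
python3 -m crank '[{"ax":0,"ay":0,"az":0,"tx":0,"ty":0,"tz":-50,"gripper":1},{"ax":0,"ay":0,"az":0,"tx":0,"ty":0,"tz":-50,"gripper":1},{"ax":0,"ay":0,"az":0,"tx":0,"ty":50,"tz":-30,"gripper":1},{"ax":0,"ay":0,"az":0,"tx":0,"ty":50,"tz":0,"gripper":1},{"ax":0,"ay":0,"az":0,"tx":0,"ty":0,"tz":0,"gripper":1}]' | grep -E "ee_|wr|open"
python3 - <<'E'
from h import *
p,d=camera("scene");cv2.imwrite("pics/end.png",p)
E
```

```text
ee_pos: [447.3, 151.4, 67.4]
wrist_force: [-0.0, -0.3, -0.2]
opening: 85.3
ee_pos: [437.3, 253.4, 197.9]
wrist_force: [-0.7, -0.9, -0.5]
opening: 85.2
```

View pics/end.png

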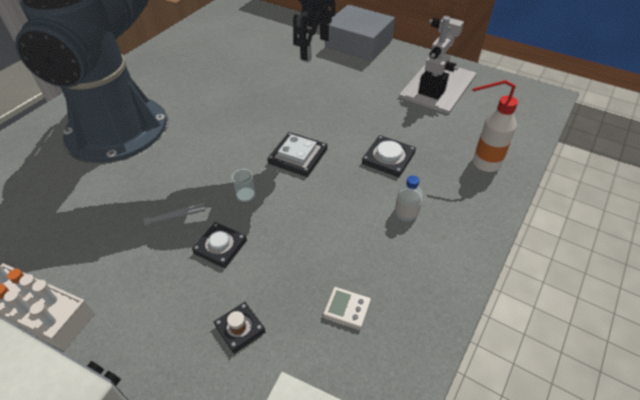

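All four vessels are in their wells: jar (236,323), small dish (219,241), large dish (389,152) and plate (299,150). The beaker (243,185) and bottle (408,203) have not moved.

```bash
python3 -c "
from cell import *
print(close_job())"
```

```text
the job is handed in; nothing more can be done
None
```

The job is handed in: in the last picture all four vessels stand upright and released in their own wells, with the beaker and bottle undisturbed; the judge's verdict was not returned.

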